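Seal a moka chamber in the leak-test box

ROBOT

A 7-joint arm with a two-finger parallel gripper is mounted at the origin on the work surface. World frame = base frame: x ahead of the robot, y to its left, z up, the work surface at z = 0. Lengths are in m, angles in rad, forces in N, time in s.
With the tool pointing down it reaches from about 0.425 to 0.875 m from the base axis. Payload 4.7 kg.
Tool frame: the origin (TCP) lies midway between the tips of the shut fingers; the grasp point (between the pads) lies 19 mm behind it; x points along the fingers, z is the direction in which the jaws open and shut, and the axes are right-handed (so a half turn about x gives the same grasp; the last joint's range is limited). The gripper opens to 87 mm and grips with 3 to 60 N. Pads are 19 mm wide; open, the fingers measure 117 mm over their backs; the gripper's body (75 mm by 190 mm) begins 51 mm behind the grasp point.
Start: joints at [1.17, 0.321, -0.07, 1.45, 0.023, 1.371, -0.057], TCP at [0.262, -0.595, 0.223] pointing down, gripper open.
Joint ranges: [-2.86, 2.86], [-0.3, 2.09], [-1.38, 1.24], [0.06, 2.45], [-1.56, 4.7], [0.09, 2.05], [-2.69, 2.69]. Speed limits (rad/s): [2.57, 2.57, 3.14, 3.14, 3.14, 3.14, 3.14].

INTERFACE

Orientations are given as a rotation vector (axis times angle).
In Python, from bench import ctrl gives the robot as it stands.
- The arm moves only by the shell command python3 -m pendant 'ROWS' [OPENING] [FORCE]. ROWS is JSON, a list of rows, each an object with "travel": the shift along the tool's x, y, z in m, a list of three; "twist": the turn about the tool's x in rad. In form: [{"travel": [x, y, z], "twist": twist}, ...]. A call has 1 to 10 rows; each row is the pose to reach, as a shift and turn from the pose measured when the call began, along the tool's axes at that moment; what a row does not reach only later rows make up. A row lasts 1/8 s, in which the tool goes at most 62.5 mm and 10.7 degrees, less where a joint would pass 70% of its speed; a pose out of reach is approached as far as the arm can. A call with a gripper value outside its range is refused whole. OPENING is the opening, from -1 (shut) to 1 (fully open), so that 0 is half open, set as the call begins (- or left out, the last holds). The fingers move at their own pace and stop on an object; FORCE is the grip in N (left out, the last holds). Time passes only in rows, so rows that repeat a pose let the fingers close. It gives the time, the measured TCP pose, the force and the opening at its end, in the units of the state.
- ctrl.get_state(): the state, without advancing time (a new reading comes with each control period).
- ctrl.get_image(name): name is "side" or "top"; returns the picture (480x640x3 uint8, red, green, blue); there is no depth.
- ctrl.camera_model(name): a dict with "K" (3x3 intrinsics, pixels), "distortion" ([k1, k2, p1, p2, k3] as OpenCV has them; the pictures are not rectified), "rvec" (rotation vector, rad) and "tvec" (3), from world to camera coordinates, as OpenCV has them. Camera axes: x right, y down, z forward; pixel columns grow to the right and rows downward; lengths in m; the calibration is good to about 2 mm. A picture is of the moment at which its call begins. camera_model takes no time and is no camera call.
- ctrl.close_job(): hands the job in, once; it reports no verdict.
The state is a dict: "time": time; "joint_positions": joint angles; "qd": joint speeds; "joint_torque": joint torques, N m; "position": TCP position; "tool_rot": TCP orientation; "ft_force": force on the tool from outside, world axes, zero at the start; "torque": the same for the moment, N m; "grip_width": opening from 0.0 (shut) to 1.0 (fully open).
Only numpy, scipy, OpenCV 4.12 (cv2) and the standard library are available. Lean on these libraries where they do the work, as an engineer would, in place of code of your own. Each camera call takes 0.05 s, during which the arm holds its last target.

TASK

Stand the stainless moka chamber upright inside the open leak-test box and let go of it. Then swing the box's lid over and press it down against its silicone seal until the spring catch snaps over the lid's lug and holds it by itself; press gently, feeling for it and staying well under 25 N. Leave the grey ring, the spoon and the bench lamp alone.

Things in the scene. Friction and masses are not known exactly. Their poses are not given: they have to be found in the camera images.
- chamber: small stainless moka boiler, loose, 0.18 kg, 58 mm high, upright; conical foot 58 mm across at z 6 mm narrowing to a cylindrical neck 44 to 45 mm across from z 34 to 58 mm (grip it there). Origin: centre of the underside, z up. A tiny brass valve stud on the flank is only decoration.
- case: leak-test box, fixed: open-topped steel box, outer 130 (x) x 160 (y) x 66 mm high, walls and floor 4 mm, inside 122 x 152 mm; foot strips on both y sides. Origin: centre of the underside, z up; x points from the hinge side (towards the robot) to the catch side (away from it). Hinge axis of the lid: along y through (-66, 0, 78) mm of this frame.
- lid (a joint): lid angle, rad: 0 level, underside in the hinge axis' plane; grows as it opens (1.6: upright). Stays at any angle (0.34 N m friction). It meets the catch, then (at the collar's tilt angle) the seal, 100 N m per rad; the bolt locks about 0.026 rad further. Force on the pad: some 9 N, a dip as the lug leaves the slope, then 12 to 16 N at the lock; 17 N is enough. Let go earlier, the seal pushes it up.
- lid_pad (a point): centre of the outer face of the black pad (32 x 64 mm, 4 mm proud) on the lid, 116 mm from the hinge axis, 12 mm outward of the lid's underside plane. x: from hinge to free edge; z: out of the outer face (up when shut). The lid: steel plate 8 mm thick, 170 mm wide, reaching 140 mm from the axis, 0.4 kg, with a lug bar 13 mm under its free edge.
- catch (a joint): how far the catch's spring bolt is pushed back, m: 0 when free, up to about 0.0035 as the lug rides over its sloped nose, and back to 0 when it has snapped over the lug.
- ring: loose grey silicone ring, 66 mm outside, 48 mm inside, 8 mm high, lying flat; a bystander. Origin: centre of the underside.
- spoon: loose white enamel spoon, 150 mm long, lying along its x axis; a bystander.
- lamp: fixed bench lamp, 270 mm high: round foot 120 mm across, stem, and a porcelain holder with a frosted bulb hanging 50 mm to its +y side; a bystander. Origin: centre of the underside of the foot.
- rim (a point): point over the box's centre, 78 mm above its underside. A metal collar around the rim carries a grey silicone seal frame and, beyond the far wall (to 120 mm from here), the spring catch. It is shimmed: tilted up about the hinge axis by an unmeasured 0.005 to 0.11 rad, so its far side with seal and catch stands 1 to 15 mm higher than level; seal top at most 94 mm over the counter.
Things that resemble listed ones, but are neither listed nor needed, are in the scene too. Of the things that look like the chamber, the largest one is meant.

How it is judged:
On the way:
1. the chamber stands upright on the box's floor, let go, with the lid still open (z of chamber in the frame of case between 0.001 and 0.008 m and x of chamber in the frame of case between -0.06 and 0.06 m and y of chamber in the frame of case between -0.075 and 0.075 m and angle between chamber's own z axis and vertical below 0.1 rad and contact force between the fingers and chamber below 0.1 N and value of joint lid above 1 rad), for 0.2 s.
At the end, for the whole second after the job is handed in: The chamber stands upright (within 0.1 rad) and at rest on the floor inside the box, and the lid is shut (below 0.12 rad) with the spring bolt sprung back over its lug (pushed back less than 1.2 mm) and carrying the seal's load (more than 6 N) without the robot's help (value of joint lid below 0.12 rad and contact force between lid and catch above 6 N and value of joint catch below 0.0012 m and z of chamber in the frame of case between 0.001 and 0.008 m and x of chamber in the frame of case between -0.06 and 0.06 m and y of chamber in the frame of case between -0.075 and 0.075 m and angle between chamber's own z axis and vertical below 0.1 rad and linear speed of chamber below 0.02 m/s); the robot touches nothing.
It fails at once if the lid is pressed with more than 25 N (contact force between any of the fingers, the arm and lid above 25 N).
It fails at once if the chamber is tipped over (angle between chamber's own z axis and vertical above 0.8 rad).
It fails at once if the ring is moved more than 15 mm (distance of ring from where it was at the start of the episode above 0.015 m).
It fails at once if the spoon is moved more than 15 mm (distance of spoon from where it was at the start of the episode above 0.015 m).
It fails at once if the lamp is bumped (contact force between any of the fingers, the arm and lamp above 3 N).
It also fails if it takes over 67 s, if anything falls off the work surface, if the arm or the gripper's body presses on something with over 40 N, if the wrist force passes 120 N, or if a joint passes its speed limit or range.

## Working session

There is one attempt and no reset: what is moved stays moved. The work goes in short steps, Python scripts to look and compute and a shell command to move; the robot and the scene stay as the last step left them, time stands still between calls to the robot, and variables do not carry over. Pictures are saved under pics/ and viewed, and the job is handed in when it is done.

```bash
ls; mkdir -p pics; python3 - <<'E'
from bench import ctrl
import cv2
for n in("side","top"):
    cv2.imwrite(f"pics/{n}0.png",ctrl.get_image(n)[:,:,::-1])
    print(n,ctrl.camera_model(n))
s=ctrl.get_state();print({k:s[k] for k in("time","position","tool_rot","ft_force","grip_width")})
E
```

```text
pics
side {'K': array([[527.10756033,   0.        , 322.65330438],
       [  0.        , 527.10756033, 236.97489022],
       [  0.        ,   0.        ,   1.        ]]), 'distortion': array([-0.10954993,  0.        ,  0.        ,  0.        ,  0.        ]), 'rvec': array([ 0.23156935, -2.82124845,  1.25578825]), 'tvec': array([0.57738992, 0.15404062, 1.07179988])}
top {'K': array([[450.84095317,   0.        , 316.99743552],
       [  0.        , 450.84095317, 239.6949766 ],
       [  0.        ,   0.        ,   1.        ]]), 'distortion': array([-0.03702484,  0.        ,  0.        ,  0.        ,  0.        ]), 'rvec': array([ 2.20517282, -2.14898279,  0.13208762]), 'tvec': array([-0.06236193,  0.58509967,  1.11462942])}
{'time': 0.1, 'position': array([ 0.26175523, -0.59443436,  0.22158903]), 'tool_rot': array([ 0.89930965,  1.37885276, -0.89783606]), 'ft_force': array([-0.30726942, -0.14890445, -0.3605652 ]), 'grip_width': 0.9982555561508247}
```

View pics/side0.png

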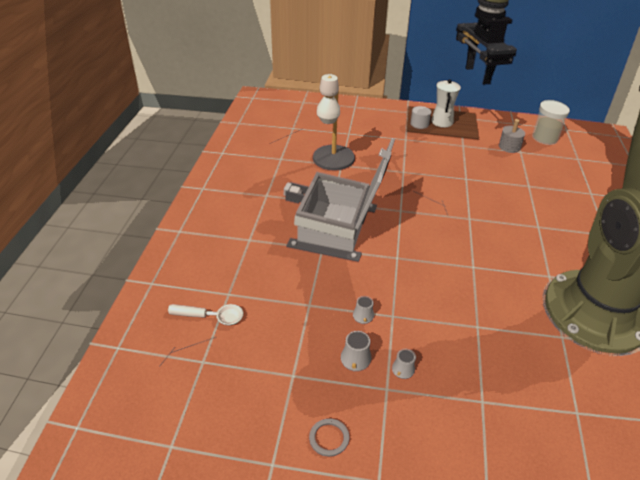

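View pics/top0.png

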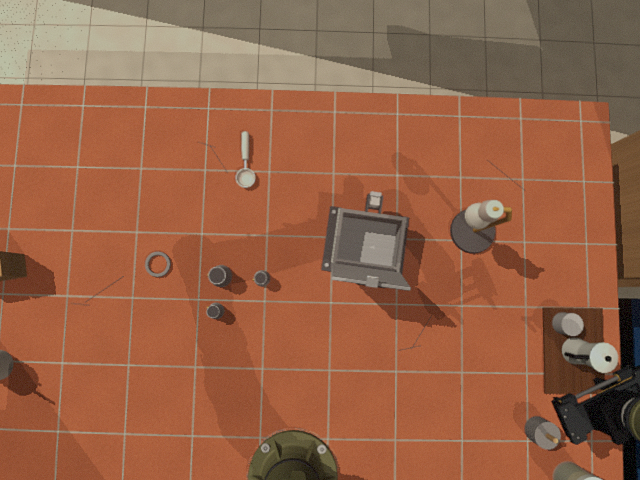

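The side view shows three chamber look-alikes: (356,350), (365,309) and (404,363). In the top view they are at (219,275), (261,278) and (215,311). The first is clearly the largest and has the brass stud, so it fits the description. The box is at top (370,245) with its lid upright on the robot side and its catch at (374,199). The lamp is at (475,228), the ring at (158,264) and the spoon at (245,160). I'll confirm the chamber in enlarged crops.

```bash
cat > h.py <<'E'
import numpy as np, cv2
from scipy.spatial.transform import Rotation as R
from bench import ctrl
CM={n:ctrl.camera_model(n) for n in("side","top")}
def proj(n,p):
    c=CM[n];return cv2.projectPoints(np.array(p,float).reshape(-1,3),c["rvec"],c["tvec"],c["K"],c["distortion"])[0].reshape(-1,2)
def ray(n,uv):
    c=CM[n];x=cv2.undistortPoints(np.array([[uv]],float),c["K"],c["distortion"])[0,0]
    M=R.from_rotvec(c["rvec"]).as_matrix();o=-M.T@c["tvec"];d=M.T@np.array([x[0],x[1],1]);return o,d/np.linalg.norm(d)
def plane(n,uv,z):
    o,d=ray(n,uv);return o+d*(z-o[2])/d[2]
def tri(uvs,uvt):
    A=np.zeros((3,3));b=np.zeros(3);L=[]
    for n,uv in(("side",uvs),("top",uvt)):
        o,d=ray(n,uv);P=np.eye(3)-np.outer(d,d);A+=P;b+=P@o;L.append((o,P))
    p=np.linalg.solve(A,b);return p,[np.linalg.norm(P@(p-o)) for o,P in L]
E
python3 - <<'E'
import cv2,numpy as np
t=cv2.imread("pics/top0.png");s=cv2.imread("pics/side0.png")
a=cv2.resize(t[240:340,180:290],None,fx=5,fy=5,interpolation=2)[:500]
cv2.imwrite("pics/c_top.png",a)
cv2.imwrite("pics/c_side.png",cv2.resize(s[280:400,320:440],None,fx=5,fy=5,interpolation=2))
cv2.imwrite("pics/b_top.png",cv2.resize(t[180:300,310:430],None,fx=5,fy=5,interpolation=2))
cv2.imwrite("pics/b_side.png",cv2.resize(s[130:270,270:410],None,fx=4,fy=4,interpolation=2))
E
```

```text
(no output)
```

View pics/c_top.png

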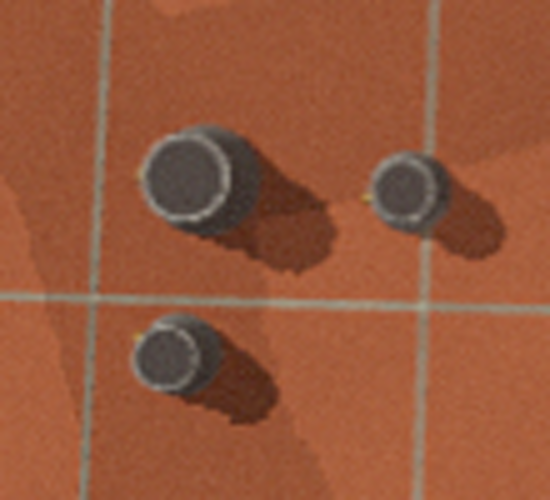

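View pics/c_side.png

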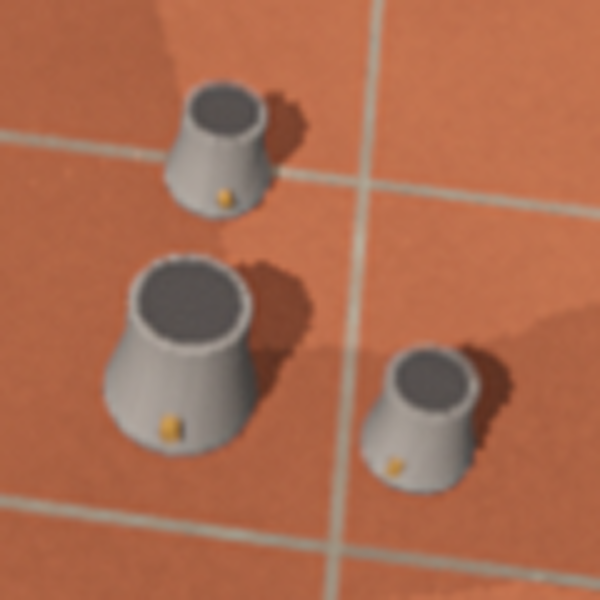

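View pics/b_top.png

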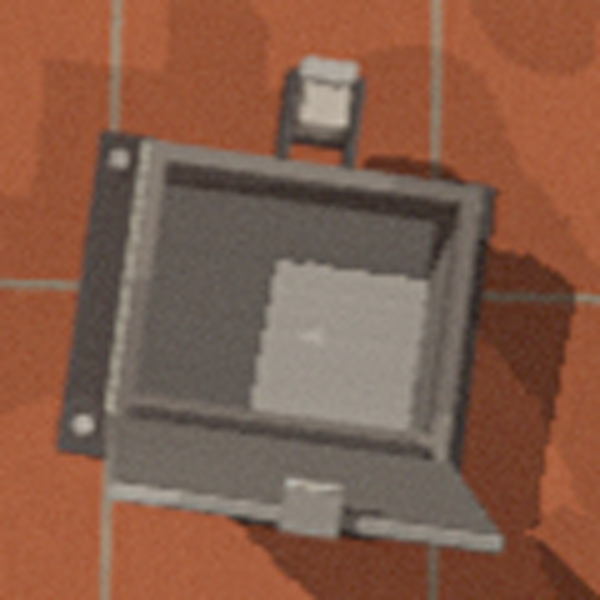

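View pics/b_side.png

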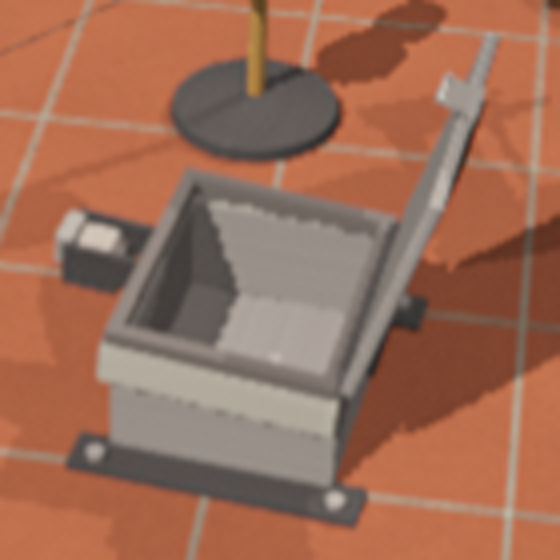

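The crops confirm it. The big chamber has its neck rim centre at top (217.4,275.6) and side (358.2,340.4), and the other two are clearly smaller. Foot-strip bolts, the catch and the lug are also visible for locating the box.

```bash
python3 - <<'E'
from h import *
np.set_printoptions(precision=4,suppress=True)
def T(n,s,t,so=None):
    p,e=tri(s,t);print(n,p,np.round(e,4));return p
S=lambda x,y,o=(270,130),f=4:((x+.5)/f-.5+o[0],(y+.5)/f-.5+o[1])
Tt=lambda x,y,o=(310,180),f=5:((x+.5)/f-.5+o[0],(y+.5)/f-.5+o[1])
T("cham",S(191,302,(320,280),5),Tt(187,178,(180,240)))
print(plane("top",Tt(187,178,(180,240)),.058),plane("side",S(191,302,(320,280),5),.058))
b1=T("boltfar",S(95,452),Tt(118,158)); b2=T("boltnear",S(335,498),Tt(84,425))
T("catch",S(98,238),Tt(325,103)); T("lug",S(460,92),Tt(312,508))
# collar outer top corners
a=T("far+y",S(108,332),Tt(148,143)); c=T("far-y",S(192,172),Tt(492,190))
T("inner far+y",S(118,322),Tt(170,165))
print("yaw bolts",np.degrees(np.arctan2(*(b1-b2)[[1,0]])), np.degrees(np.arctan2(*(a-c)[[1,0]]))-90)
T("lidtop +y", (270+322/4,130+500/4),Tt(110,490))
T("lidtop -y", S(492,38),Tt(500,542))
# lamp etc
for n,uv in(("foot",(473,232)),):print(n,plane("top",uv,.01))
print("lampfoot side",plane("side",(333,157),.012)); T("bulb",(329,80),(490,212))
print("ring",plane("top",(158,264),.008)); print("spoon",plane("top",(245,178),.01),plane("top",(245,132),.01))
print("small",plane("top",(261,278),.04),plane("top",(214,311),.04))
E
```

```text
cham [0.4904 0.1968 0.0559] [0.0008 0.0008]
[0.4896 0.1964 0.058 ] [0.4911 0.1984 0.058 ]
boltfar [ 0.6655 -0.0882  0.0059] [0.0004 0.0004]
boltnear [ 0.5259 -0.0735  0.0069] [0.0009 0.0009]
catch [ 0.6821 -0.1851  0.084 ] [0. 0.]
lug [ 0.4831 -0.1615  0.2231] [0.0009 0.0009]
far+y [ 0.6592 -0.0984  0.087 ] [0. 0.]
far-y [ 0.6414 -0.269   0.0779] [0.0009 0.0009]
inner far+y [ 0.6524 -0.1093  0.0855] [0.0034 0.0034]
yaw bolts -5.991620753038035 -5.974354106594561
lidtop +y [ 0.5131 -0.0876 -0.0099] [0.0208 0.0208]
lidtop -y [ 0.47   -0.2445  0.2073] [0.0001 0.0001]
foot [ 0.6199 -0.4559  0.01  ]
lampfoot side [ 0.625  -0.4429  0.012 ]
bulb [ 0.6335 -0.4001  0.2594] [0.0033 0.0033]
ring [0.5151 0.3595 0.008 ]
spoon [0.746 0.145 0.01 ] [0.8705 0.1504 0.01  ]
small [0.4858 0.0901 0.04  ] [0.4013 0.2034 0.04  ]
```

```bash
cat >> h.py <<'E'
np.set_printoptions(precision=4,suppress=True)
C=np.array([.5857,-.1762,0]);a=np.radians(-6);X=np.array([np.cos(a),np.sin(a),0]);Y=np.array([-np.sin(a),np.cos(a),0])
def box(p): p=np.asarray(p,float)-C;return np.array([p@X,p@Y,p[2]])
def unbox(x,y,z): return C+x*X+y*Y+np.array([0,0,z])
def st():
    s=ctrl.get_state();M=R.from_rotvec(s["tool_rot"]).as_matrix()
    print("t",s["time"],"p",s["position"],"box",box(s["position"]),"F",s["ft_force"],"w",s["grip_width"]);return s,M
def go(target):
    s,M=st();print("travel",M.T@(np.asarray(target,float)-s["position"]))
E
python3 - <<'E'
from h import *
s,M=st();print(M)
go([.4905,.1972,.20])
for p in([.4904,.1968,.056],[.4831,-.1615,.2231],[.6821,-.1851,.084],[.47,-.2445,.2073],[.6655,-.0882,.006],[.5259,-.0735,.007]):print(box(p))
E
```

```text
t 0.1 p [ 0.2618 -0.5944  0.2216] box [-0.2785 -0.4498  0.2216] F [-0.3073 -0.1489 -0.3606] w 0.9982555561508247
[[-0.0007  0.9152  0.4031]
 [ 0.0015  0.4031 -0.9152]
 [-1.     -0.     -0.0017]]
t 0.1 p [ 0.2618 -0.5944  0.2216] box [-0.2785 -0.4498  0.2216] F [-0.3073 -0.1489 -0.3606] w 0.9982555561508247
travel [ 0.0226  0.5284 -0.6322]
[-0.1338  0.361   0.056 ]
[-0.1036  0.0039  0.2231]
[0.0968 0.0012 0.084 ]
[-0.1079 -0.08    0.2073]
[0.0702 0.0959 0.006 ]
[-0.0702  0.0959  0.007 ]
```

```bash
python3 -m pendant '[{"travel":[-0.05,0.03,-0.02],"twist":0.1},{"travel":[-0.09,0.06,-0.05],"twist":0.2},{"travel":[-0.1,0.1,-0.08],"twist":0.3},{"travel":[-0.1,0.14,-0.11],"twist":0.42},{"travel":[-0.1,0.18,-0.14],"twist":0.42},{"travel":[-0.1,0.22,-0.17],"twist":0.42},{"travel":[-0.1,0.26,-0.2],"twist":0.42},{"travel":[-0.1,0.31,-0.24],"twist":0.42},{"travel":[-0.1,0.31,-0.24],"twist":0.42}]' 1 15; python3 -c "
from h import *
go([.4905,.1972,.15]);print(st()[1])"
```

```text
time: 1.23
position: [0.4514, -0.244, 0.322]
tool_rot: [1.208, 1.214, -1.204]
ft_force: [-0.6, -0.4, -0.3]
grip_width: 1.002
t 1.225 p [ 0.4514 -0.244   0.322 ] box [-0.1265 -0.0814  0.322 ] F [-0.5926 -0.4104 -0.3268] w 1.0021666168333843
travel [ 0.1734  0.0414 -0.4404]
t 1.225 p [ 0.4514 -0.244   0.322 ] box [-0.1265 -0.0814  0.322 ] F [-0.5926 -0.4104 -0.3268] w 1.0021666168333843
[[ 0.0001  1.      0.0053]
 [ 0.0033  0.0053 -1.    ]
 [-1.      0.0001 -0.0033]]
```

```bash
python3 -m pendant '[{"travel":[0,0.005,-0.055]},{"travel":[0,0.01,-0.11]},{"travel":[0,0.015,-0.165]},{"travel":[0,0.02,-0.22]},{"travel":[0,0.025,-0.275]},{"travel":[0.03,0.03,-0.33]},{"travel":[0.08,0.035,-0.38]},{"travel":[0.13,0.041,-0.42]},{"travel":[0.17,0.041,-0.44]},{"travel":[0.173,0.041,-0.44]}]' 1 15; python3 - <<'E'
from h import *
go([.4905,.1972,.027])
cv2.imwrite("pics/t1.png",cv2.resize(ctrl.get_image("top")[200:350,130:330,::-1],None,fx=4,fy=4))
cv2.imwrite("pics/s1.png",cv2.resize(ctrl.get_image("side")[240:420,270:470,::-1],None,fx=3,fy=3))
E
```

```text
t 1.225 p [ 0.4514 -0.244   0.322 ] box [-0.1265 -0.0814  0.322 ] F [-0.5926 -0.4104 -0.3268] w 1.0021666168333843
travel [ 0.2964  0.0414 -0.44  ]schema error: expected keys travel, twist
```

View pics/t1.png

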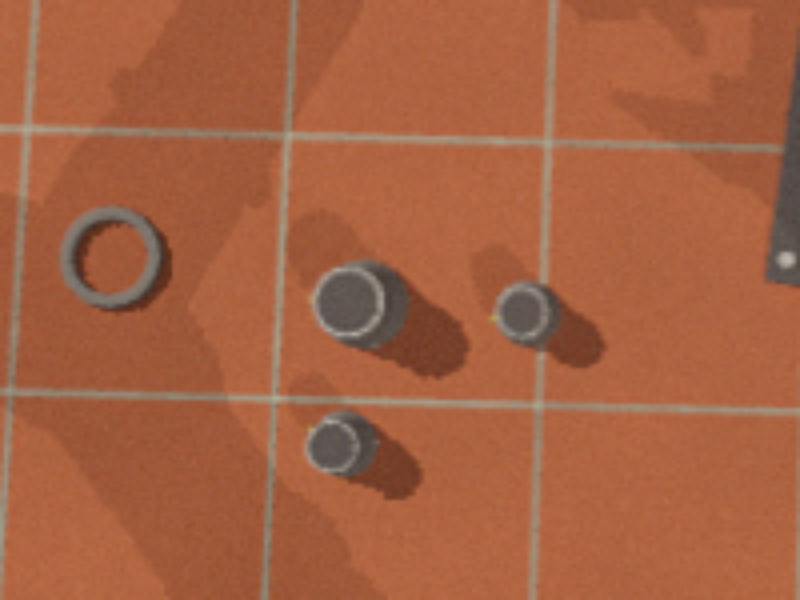

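View pics/s1.png

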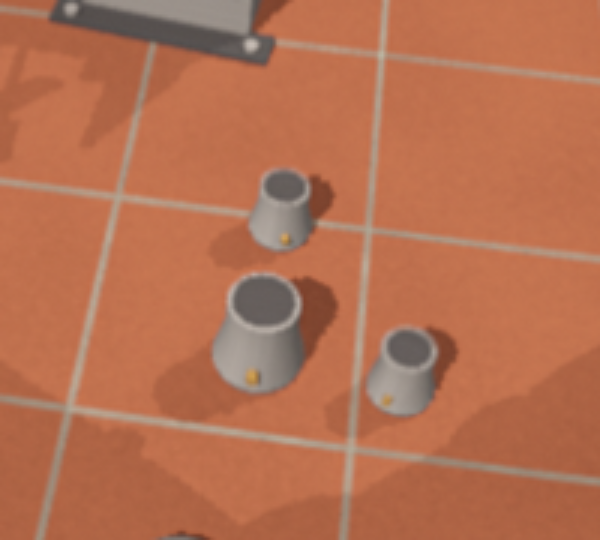

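The call was refused because "twist" has to be in every row, so the arm did not move. The pictures show the scene unchanged, with the chamber rim at top crop (350,300). I'm resending the move.

```bash
python3 -m pendant '[{"travel":[0,0.005,-0.055],"twist":0},{"travel":[0,0.01,-0.11],"twist":0},{"travel":[0,0.015,-0.165],"twist":0},{"travel":[0,0.02,-0.22],"twist":0},{"travel":[0,0.025,-0.275],"twist":0},{"travel":[0.03,0.03,-0.33],"twist":0},{"travel":[0.08,0.035,-0.38],"twist":0},{"travel":[0.13,0.041,-0.42],"twist":0},{"travel":[0.17,0.041,-0.44],"twist":0},{"travel":[0.173,0.041,-0.44],"twist":0}]' 1 15; python3 - <<'E'
from h import *
go([.4905,.1972,.027])
cv2.imwrite("pics/t2.png",cv2.resize(ctrl.get_image("top")[200:350,130:330,::-1],None,fx=4,fy=4))
cv2.imwrite("pics/s2.png",cv2.resize(ctrl.get_image("side")[240:420,270:470,::-1],None,fx=3,fy=3))
E
```

```text
time: 2.58
position: [0.4884, 0.1901, 0.1454]
tool_rot: [1.206, 1.216, -1.217]
ft_force: [-0.2, 0.1, 1.0]
grip_width: 1.003
t 2.575 p [0.4884 0.1901 0.1454] box [-0.1351  0.3542  0.1454] F [-0.2028  0.0789  0.9713] w 1.0030217683412126
travel [ 0.1184  0.0032 -0.007 ]
```

View pics/t2.png

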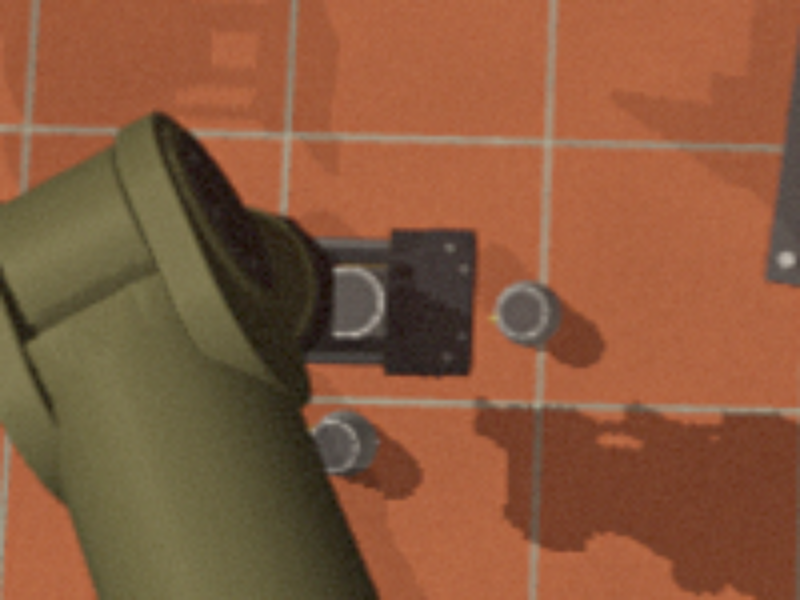

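View pics/s2.png

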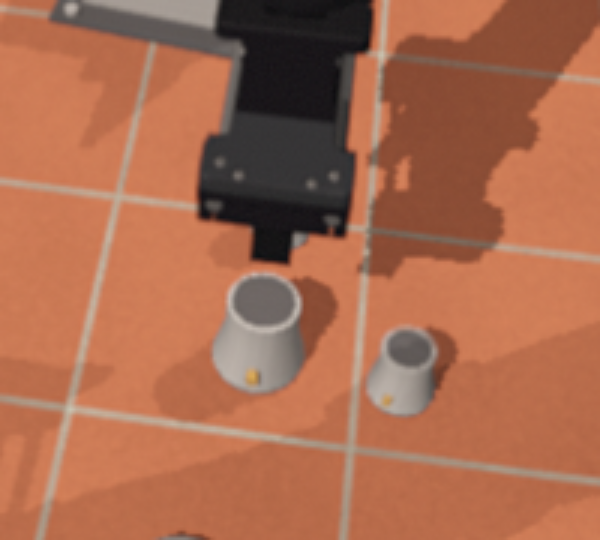

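The top view shows the gripper straddling the chamber rim at crop (350,300), clear of both small ones. I'm descending and closing.

```bash
python3 -m pendant '[{"travel":[0.02,0.003,-0.007],"twist":0},{"travel":[0.06,0.003,-0.007],"twist":0},{"travel":[0.1,0.003,-0.007],"twist":0},{"travel":[0.118,0.003,-0.007],"twist":0},{"travel":[0.118,0.003,-0.007],"twist":0},{"travel":[0.118,0.003,-0.007],"twist":0}]' 1 15; python3 -m pendant '[{"travel":[0,0,0],"twist":0},{"travel":[0,0,0],"twist":0},{"travel":[0,0,0],"twist":0},{"travel":[0,0,0],"twist":0},{"travel":[0,0,0],"twist":0},{"travel":[0,0,0],"twist":0},{"travel":[0,0,0],"twist":0},{"travel":[0,0,0],"twist":0}]' -1 15
```

```text
time: 3.42
position: [0.4958, 0.1961, 0.0326]
tool_rot: [1.214, 1.207, -1.213]
ft_force: [-0.2, 0.2, 0.2]
grip_width: 1.0
time: 4.42
position: [0.4957, 0.1962, 0.0326]
tool_rot: [1.214, 1.207, -1.213]
ft_force: [-0.0, 1.2, -0.5]
grip_width: 0.508
```

```bash
python3 -m pendant '[{"travel":[-0.02,0,0],"twist":0},{"travel":[-0.02,0,0],"twist":0},{"travel":[-0.02,0,0],"twist":0}]' - 15;  python3 - <<'E'
from h import *
st()
cv2.imwrite("pics/s3.png",ctrl.get_image("side")[:,:,::-1])
cv2.imwrite("pics/t3.png",ctrl.get_image("top")[:,:,::-1])
E
```

```text
time: 4.8
position: [0.4959, 0.196, 0.0529]
tool_rot: [1.215, 1.206, -1.212]
ft_force: [-0.9, -0.1, -1.8]
grip_width: 0.509
t 4.8 p [0.4959 0.196  0.0529] box [-0.1282  0.3608  0.0529] F [-0.9489 -0.1145 -1.7543] w 0.5087318588898218
```

View pics/s3.png

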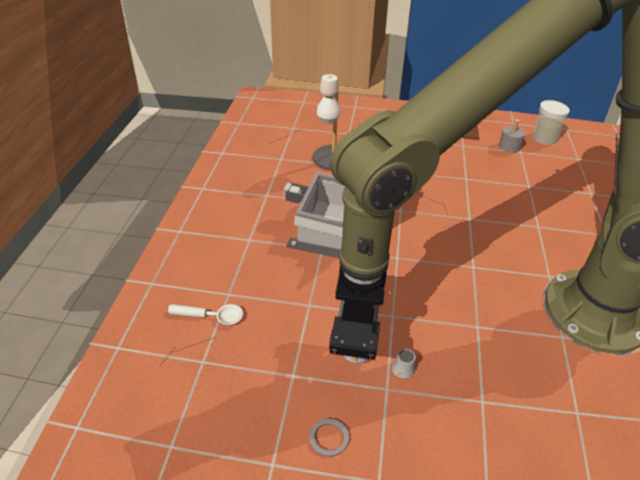

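View pics/t3.png

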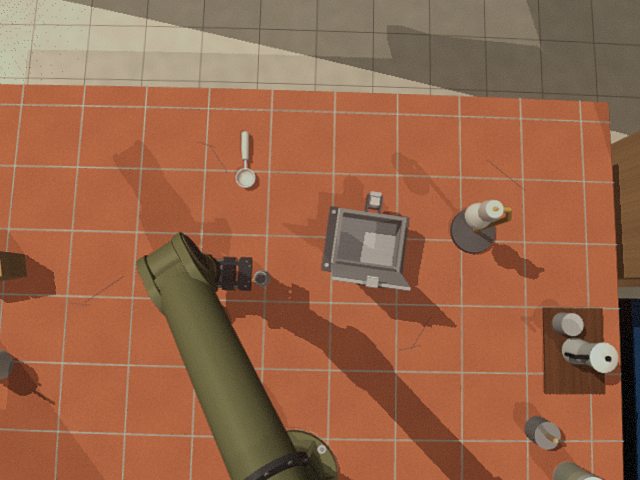

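The side view shows the gripper holding the big chamber at (355,350), with the forearm well above everything. The reading of −1.8 N agrees with the 0.18 kg.

```bash
python3 -m pendant '[{"travel":[-0.05,0,0],"twist":0},{"travel":[-0.1,0,0],"twist":0},{"travel":[-0.13,0,0],"twist":0},{"travel":[-0.13,0,0],"twist":0},{"travel":[-0.13,0,0],"twist":0}]' - 15;  python3 - <<'E'
from h import *
go(unbox(.012,0,.18));s,M=st();print(M,np.degrees(np.arctan2(M[1,2],M[0,2])))
E
```

```text
time: 5.52
position: [0.4947, 0.1952, 0.1808]
tool_rot: [1.213, 1.208, -1.215]
ft_force: [-0.4, 0.7, -2.2]
grip_width: 0.512
t 5.525 p [0.4947 0.1952 0.1808] box [-0.1293  0.3598  0.1808] F [-0.4451  0.7378 -2.1619] w 0.5118873212488482
travel [0.0006 0.1052 0.372 ]
t 5.525 p [0.4947 0.1952 0.1808] box [-0.1293  0.3598  0.1808] F [-0.4451  0.7378 -2.1619] w 0.5118873212488482
[[-0.0024  1.     -0.006 ]
 [ 0.     -0.006  -1.    ]
 [-1.     -0.0024 -0.    ]] -90.3462331494103
```

```bash
python3 -m pendant '[{"travel":[-0.01,0.03,0.03],"twist":0.02},{"travel":[-0.01,0.06,0.07],"twist":0.05},{"travel":[-0.01,0.09,0.12],"twist":0.1},{"travel":[-0.01,0.105,0.17],"twist":0.1},{"travel":[-0.01,0.105,0.22],"twist":0.1},{"travel":[-0.01,0.105,0.27],"twist":0.1},{"travel":[-0.01,0.105,0.32],"twist":0.1},{"travel":[-0.01,0.105,0.355],"twist":0.1},{"travel":[-0.01,0.105,0.372],"twist":0.1},{"travel":[-0.01,0.105,0.372],"twist":0.1}]' - 15; python3 -m pendant '[{"travel":[0,0,0],"twist":0},{"travel":[0,0,0],"twist":0}]'; python3 - <<'E'
from h import *
go(unbox(.012,0,.04));s,M=st();print(np.degrees(np.arctan2(M[1,2],M[0,2])))
cv2.imwrite("pics/s4.png",cv2.resize(ctrl.get_image("side")[60:270,230:450,::-1],None,fx=2.8,fy=2.8))
cv2.imwrite("pics/t4.png",cv2.resize(ctrl.get_image("top")[160:320,290:520,::-1],None,fx=3,fy=3))
E
```

```text
time: 6.78
position: [0.5968, -0.1778, 0.189]
tool_rot: [1.287, 1.161, -1.291]
ft_force: [0.3, 0.0, -1.8]
grip_width: 0.51
time: 7.02
position: [0.5969, -0.1755, 0.1888]
tool_rot: [1.285, 1.163, -1.289]
ft_force: [0.9, -0.1, -1.8]
grip_width: 0.511
t 7.025 p [ 0.5969 -0.1755  0.1888] box [0.0111 0.0019 0.1888] F [ 0.9202 -0.0615 -1.8291] w 0.5107647363475332
travel [0.1488 0.0017 0.0021]
t 7.025 p [ 0.5969 -0.1755  0.1888] box [0.0111 0.0019 0.1888] F [ 0.9202 -0.0615 -1.8291] w 0.5107647363475332
-95.98376332348393
```

View pics/s4.png

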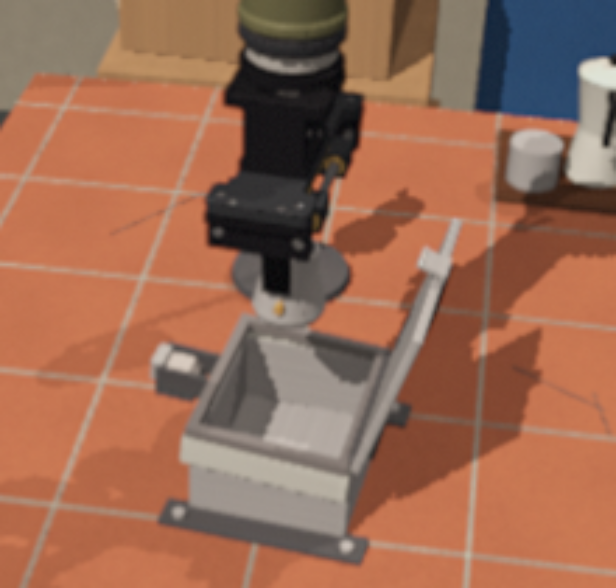

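View pics/t4.png

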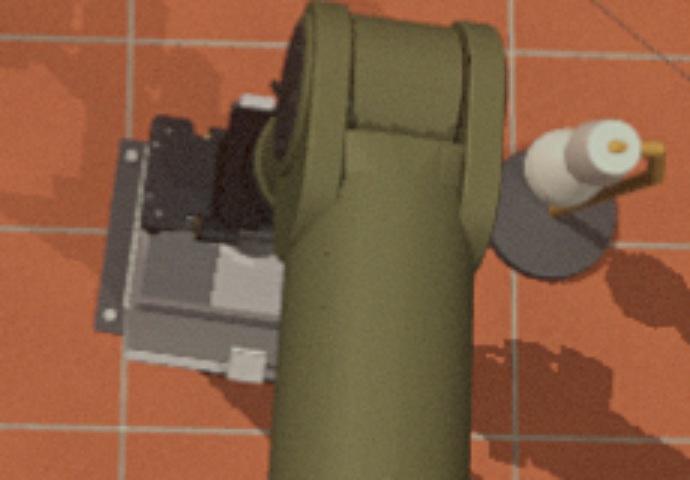

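```bash
python3 - <<'E'
from h import *
print(tri((385,165),(178,268)))
# current: knuckle top-view centre in crop t4 (400,150)
for z in(.4,.5,.6):print(z,plane("top",(290+400/3,160+100/3),z),plane("top",(290+500/3,160+100/3),z))
print(tri((329,80),(490,212)),tri((329,110),(478,216)),tri((329,82),(497,209)))
E
```

```text
(array([0.4864, 0.1868, 0.4265]), [np.float64(0.0063283358813699545), np.float64(0.006328335881370047)])
0.4 [ 0.6347 -0.2247  0.4   ] [ 0.6366 -0.2837  0.4   ]
0.5 [ 0.6132 -0.1991  0.5   ] [ 0.6148 -0.2504  0.5   ]
0.6 [ 0.5916 -0.1735  0.6   ] [ 0.5929 -0.2172  0.6   ]
(array([ 0.6335, -0.4001,  0.2594]), [np.float64(0.003313456783265477), np.float64(0.0033134567832654727)]) (array([ 0.6352, -0.4067,  0.1753]), [np.float64(0.00018112878434175424), np.float64(0.00018112878434147848)]) (array([ 0.6395, -0.4214,  0.2443]), [np.float64(8.632451621243012e-05), np.float64(8.632451621228393e-05)])
```

The side view shows the chamber at crop (288,305), above the open box. The wrist is about 0.37 m above the tool tip and clear of the lamp. I'm lowering it.

```bash
python3 -m pendant '[{"travel":[0.03,0.001,0.001],"twist":0},{"travel":[0.06,0.001,0.002],"twist":0},{"travel":[0.085,0.001,0.002],"twist":0},{"travel":[0.11,0.001,0.002],"twist":0},{"travel":[0.125,0.001,0.002],"twist":0},{"travel":[0.135,0.001,0.002],"twist":0},{"travel":[0.14,0.001,0.002],"twist":0},{"travel":[0.145,0.001,0.002],"twist":0},{"travel":[0.145,0.001,0.002],"twist":0}]' - 15; python3 -m pendant '[{"travel":[0.002,0,0],"twist":0},{"travel":[0.002,0,0],"twist":0}]';python3 - <<'E'
from h import *
go(unbox(.012,0,.04))
E
```

```text
time: 8.25
position: [0.5971, -0.1782, 0.0442]
tool_rot: [1.285, 1.162, -1.289]
ft_force: [-0.2, 0.4, -0.7]
grip_width: 0.512
time: 8.5
position: [0.5972, -0.1783, 0.0423]
tool_rot: [1.285, 1.161, -1.289]
ft_force: [-0.4, -0.8, -1.1]
grip_width: 0.509
t 8.5 p [ 0.5972 -0.1783  0.0423] box [ 0.0117 -0.0009  0.0423] F [-0.3935 -0.7851 -1.1   ] w 0.5092801573924431
travel [ 0.0023  0.0003 -0.0009]
```

```bash
python3 -m pendant '[{"travel":[0.002,0,0],"twist":0},{"travel":[0.002,0,0],"twist":0},{"travel":[0.002,0,0],"twist":0}]'; python3 -m pendant '[{"travel":[0.002,0,0],"twist":0},{"travel":[0.002,0,0],"twist":0},{"travel":[0.002,0,0],"twist":0}]';
```

```text
time: 8.88
position: [0.5972, -0.1783, 0.0403]
tool_rot: [1.285, 1.161, -1.289]
ft_force: [1.1, -0.3, -1.2]
grip_width: 0.51
time: 9.25
position: [0.5972, -0.1783, 0.0383]
tool_rot: [1.285, 1.162, -1.289]
ft_force: [0.2, 1.0, -1.9]
grip_width: 0.511
```

```bash
python3 -m pendant '[{"travel":[0.001,0,0],"twist":0},{"travel":[0.001,0,0],"twist":0},{"travel":[0.001,0,0],"twist":0}]'; python3 -m pendant '[{"travel":[0.001,0,0],"twist":0},{"travel":[0.001,0,0],"twist":0},{"travel":[0.001,0,0],"twist":0}]';
```

```text
time: 9.62
position: [0.5972, -0.1783, 0.0373]
tool_rot: [1.285, 1.162, -1.289]
ft_force: [-0.3, -0.2, -2.1]
grip_width: 0.508
time: 10.0
position: [0.5972, -0.1783, 0.0366]
tool_rot: [1.285, 1.161, -1.289]
ft_force: [-0.6, -0.0, 2.0]
grip_width: 0.51
```

The force went from −2 N to +2 N, so the chamber is on the floor. I'm opening part way.

```bash
python3 -m pendant '[{"travel":[0,0,0],"twist":0},{"travel":[0,0,0],"twist":0},{"travel":[0,0,0],"twist":0},{"travel":[0,0,0],"twist":0},{"travel":[0,0,0],"twist":0},{"travel":[0,0,0],"twist":0}]' 0.5; python3 -m pendant '[{"travel":[-0.02,0,0],"twist":0},{"travel":[-0.06,0,0],"twist":0},{"travel":[-0.11,0,0],"twist":0},{"travel":[-0.16,0,0],"twist":0},{"travel":[-0.21,0,0],"twist":0},{"travel":[-0.24,0,0],"twist":0},{"travel":[-0.24,0,0],"twist":0}]'
python3 - <<'E'
from h import *
st()
cv2.imwrite("pics/s5.png",cv2.resize(ctrl.get_image("side")[60:270,230:450,::-1],None,fx=2.8,fy=2.8))
E
```

```text
time: 10.75
position: [0.5972, -0.1783, 0.0366]
tool_rot: [1.285, 1.161, -1.289]
ft_force: [-0.6, 0.1, 0.3]
grip_width: 0.752
time: 11.62
position: [0.5999, -0.1784, 0.2813]
tool_rot: [1.287, 1.155, -1.285]
ft_force: [0.2, 0.3, -0.5]
grip_width: 0.75
t 11.625 p [ 0.5999 -0.1784  0.2813] box [ 0.0144 -0.0007  0.2813] F [ 0.2327  0.2697 -0.5289] w 0.749936988029801
```

View pics/s5.png

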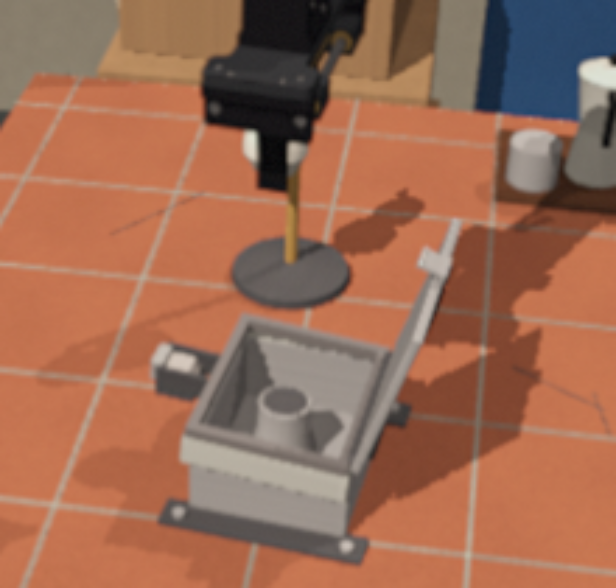

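The side view shows the chamber upright inside the box at crop (285,420), released, with the lid still open. Next I'm shutting the fingers and going behind the lid.

```bash
python3 -m pendant '[{"travel":[-0.04,-0.02,0],"twist":0},{"travel":[-0.04,-0.07,0],"twist":0},{"travel":[-0.04,-0.12,0],"twist":0},{"travel":[-0.04,-0.16,0],"twist":0},{"travel":[-0.04,-0.175,0],"twist":0},{"travel":[-0.01,-0.175,0],"twist":0},{"travel":[0.03,-0.175,0],"twist":0},{"travel":[0.07,-0.175,0],"twist":0},{"travel":[0.105,-0.175,0],"twist":0},{"travel":[0.105,-0.175,0],"twist":0}]' -1 20
python3 - <<'E'
from h import *
s,M=st();print(M)
cv2.imwrite("pics/s6.png",cv2.resize(ctrl.get_image("side")[60:270,270:490,::-1],None,fx=2.8,fy=2.8))
E
```

```text
time: 12.92
position: [0.4229, -0.1589, 0.1711]
tool_rot: [1.285, 1.165, -1.289]
ft_force: [0.0, -0.1, -0.7]
grip_width: 0.008
t 12.925 p [ 0.4229 -0.1589  0.1711] box [-0.1637  0.0002  0.1711] F [ 0.0369 -0.0512 -0.6833] w 0.008351234027466407
[[-0.0064  0.9945 -0.1042]
 [ 0.0037 -0.1042 -0.9945]
 [-1.     -0.0068 -0.003 ]]
```

View pics/s6.png

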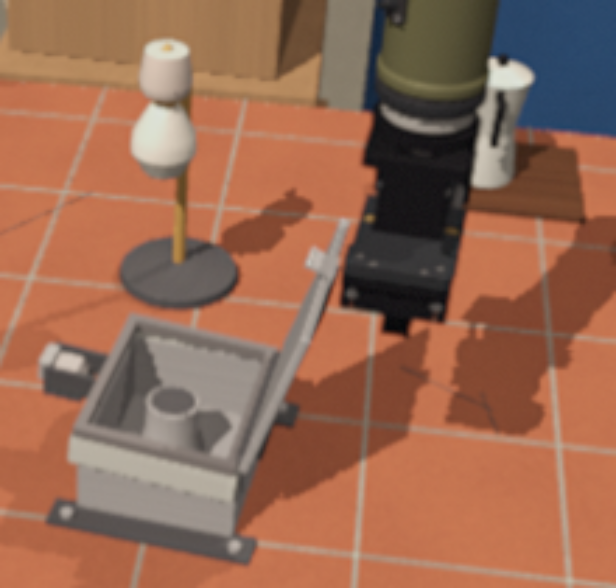

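The fingertips are at crop (397,325), behind the upright lid. I'm starting the swing in small steps.

```bash
python3 -m pendant '[{"travel":[-0.019,0.01,0],"twist":0},{"travel":[-0.019,0.022,0],"twist":0},{"travel":[-0.019,0.034,0],"twist":0},{"travel":[-0.019,0.044,0],"twist":0},{"travel":[-0.019,0.054,0],"twist":0},{"travel":[-0.019,0.064,0],"twist":0},{"travel":[-0.019,0.074,0],"twist":0},{"travel":[-0.019,0.084,0],"twist":0}]'
python3 - <<'E'
from h import *
s,M=st()
cv2.imwrite("pics/s7.png",cv2.resize(ctrl.get_image("side")[60:270,270:490,::-1],None,fx=2.8,fy=2.8))
E
```

```text
time: 13.98
position: [0.5087, -0.1684, 0.1919]
tool_rot: [1.286, 1.162, -1.287]
ft_force: [-3.4, -1.1, 2.6]
grip_width: 0.008
t 13.975 p [ 0.5087 -0.1684  0.1919] box [-0.0774 -0.0003  0.1919] F [-3.3883 -1.0638  2.6355] w 0.007985275581879742
```

View pics/s7.png

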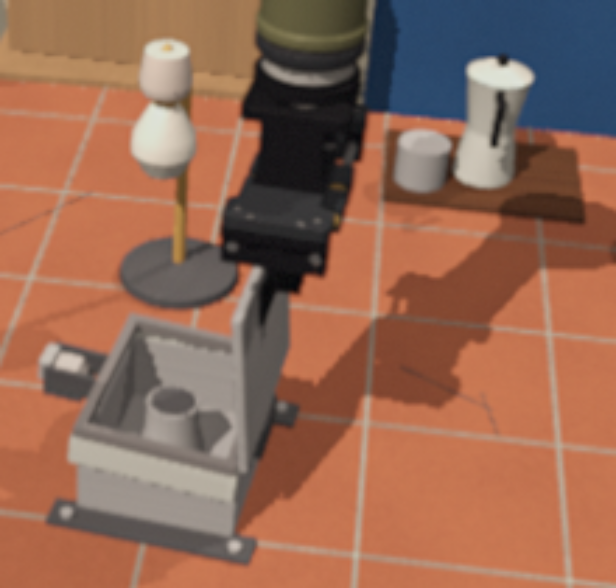

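```bash
python3 -m pendant '[{"travel":[0.002,0.01,0],"twist":0},{"travel":[0.003,0.02,0],"twist":0},{"travel":[0.005,0.029,0],"twist":0},{"travel":[0.008,0.038,0],"twist":0},{"travel":[0.011,0.047,0],"twist":0},{"travel":[0.015,0.056,0],"twist":0},{"travel":[0.02,0.065,0],"twist":0},{"travel":[0.026,0.073,0],"twist":0},{"travel":[0.033,0.08,0],"twist":0}]'
python3 - <<'E'
from h import *
s,M=st()
cv2.imwrite("pics/s8.png",cv2.resize(ctrl.get_image("side")[60:270,270:490,::-1],None,fx=2.8,fy=2.8))
E
```

```text
time: 15.15
position: [0.5905, -0.1766, 0.1585]
tool_rot: [1.287, 1.16, -1.285]
ft_force: [-2.2, -0.5, 1.8]
grip_width: 0.006
t 15.15 p [ 0.5905 -0.1766  0.1585] box [0.0048 0.0001 0.1585] F [-2.1887 -0.5409  1.8228] w 0.00588992673958943
```

View pics/s8.png

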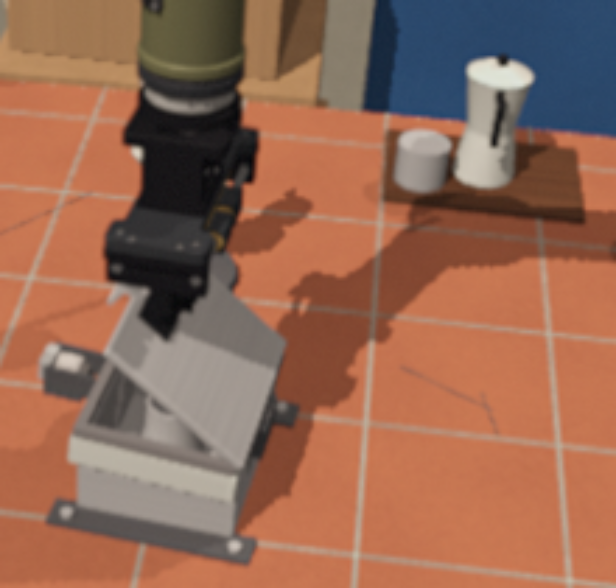

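```bash
python3 -m pendant '[{"travel":[0.006,0.005,0],"twist":0},{"travel":[0.014,0.011,0],"twist":0},{"travel":[0.022,0.016,0],"twist":0},{"travel":[0.03,0.021,0],"twist":0},{"travel":[0.03,0.021,0],"twist":0}]'
python3 -m pendant '[{"travel":[-0.015,0,0],"twist":0},{"travel":[-0.02,0.012,0],"twist":0},{"travel":[-0.02,0.024,0],"twist":0},{"travel":[-0.02,0.024,0],"twist":0}]'
python3 - <<'E'
from h import *
s,M=st();print(M)
cv2.imwrite("pics/s9.png",cv2.resize(ctrl.get_image("side")[60:270,270:490,::-1],None,fx=2.8,fy=2.8))
E
```

```text
time: 15.82
position: [0.6113, -0.1783, 0.1262]
tool_rot: [1.287, 1.163, -1.285]
ft_force: [-0.2, 0.1, 0.9]
grip_width: 0.01
time: 16.32
position: [0.6362, -0.1806, 0.146]
tool_rot: [1.288, 1.163, -1.284]
ft_force: [-0.5, -0.7, -1.0]
grip_width: 0.009
t 16.325 p [ 0.6362 -0.1806  0.146 ] box [0.0507 0.0009 0.146 ] F [-0.5047 -0.6725 -0.978 ] w 0.008853227200971002
[[-0.0016  0.9946 -0.1033]
 [ 0.0046 -0.1033 -0.9946]
 [-1.     -0.002  -0.0044]]
```

View pics/s9.png

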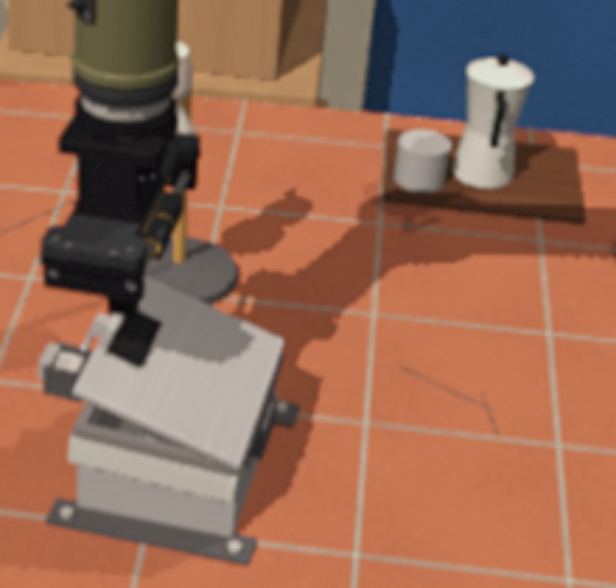

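The lid is at about 20°, with the tip over the black pad at crop (135,340). I'm pressing down in steps now and watching the force.

```bash
python3 -m pendant '[{"travel":[0.006,0,0],"twist":0},{"travel":[0.012,0,0],"twist":0},{"travel":[0.018,0,0],"twist":0},{"travel":[0.022,0,0],"twist":0},{"travel":[0.026,0,0],"twist":0},{"travel":[0.026,0,0],"twist":0}]'
python3 -m pendant '[{"travel":[0.002,0,0],"twist":0},{"travel":[0.004,0,0],"twist":0},{"travel":[0.004,0,0],"twist":0}]'
python3 -m pendant '[{"travel":[0.001,0,0],"twist":0},{"travel":[0.002,0,0],"twist":0},{"travel":[0.002,0,0],"twist":0}]'
```

```text
time: 17.12
position: [0.6351, -0.1804, 0.1192]
tool_rot: [1.287, 1.165, -1.286]
ft_force: [0.6, 0.5, 0.4]
grip_width: 0.004
time: 17.5
position: [0.6349, -0.1803, 0.115]
tool_rot: [1.287, 1.165, -1.286]
ft_force: [-0.0, -0.3, 1.6]
grip_width: 0.005
time: 17.88
position: [0.6348, -0.1803, 0.1129]
tool_rot: [1.287, 1.165, -1.286]
ft_force: [0.0, 0.7, -0.3]
grip_width: 0.005
```

```bash
python3 -m pendant '[{"travel":[0.001,0,0],"twist":0},{"travel":[0.002,0,0],"twist":0},{"travel":[0.002,0,0],"twist":0}]'
python3 -m pendant '[{"travel":[0.001,0,0],"twist":0},{"travel":[0.002,0,0],"twist":0},{"travel":[0.002,0,0],"twist":0}]'
python3 -m pendant '[{"travel":[0.001,0,0],"twist":0},{"travel":[0.001,0,0],"twist":0}]'
python3 -m pendant '[{"travel":[0.001,0,0],"twist":0},{"travel":[0.001,0,0],"twist":0}]'
```

```text
time: 18.25
position: [0.6346, -0.1803, 0.1107]
tool_rot: [1.286, 1.166, -1.286]
ft_force: [0.0, -0.3, 0.2]
grip_width: 0.004
time: 18.62
position: [0.6346, -0.1802, 0.1086]
tool_rot: [1.286, 1.166, -1.286]
ft_force: [-0.1, -0.3, 0.1]
grip_width: 0.006
time: 18.88
position: [0.6345, -0.1802, 0.1075]
tool_rot: [1.286, 1.166, -1.287]
ft_force: [-0.1, 0.2, -0.1]
grip_width: 0.007
time: 19.12
position: [0.6344, -0.1802, 0.1064]
tool_rot: [1.286, 1.166, -1.287]
ft_force: [-0.1, 0.3, -0.0]
grip_width: 0.003
```

```bash
for i in 1; do :; done; python3 -m pendant '[{"travel":[0.001,0,0],"twist":0},{"travel":[0.001,0,0],"twist":0}]'
python3 -m pendant '[{"travel":[0.001,0,0],"twist":0},{"travel":[0.001,0,0],"twist":0}]'
python3 -m pendant '[{"travel":[0.001,0,0],"twist":0},{"travel":[0.001,0,0],"twist":0}]'
```

```text
time: 19.38
position: [0.6343, -0.1802, 0.1052]
tool_rot: [1.286, 1.166, -1.287]
ft_force: [0.0, -0.3, 0.6]
grip_width: 0.009
time: 19.62
position: [0.6342, -0.1802, 0.1041]
tool_rot: [1.286, 1.166, -1.287]
ft_force: [-0.6, -0.8, -0.0]
grip_width: 0.008
time: 19.88
position: [0.6344, -0.1802, 0.1035]
tool_rot: [1.286, 1.166, -1.287]
ft_force: [-1.5, -1.0, 2.8]
grip_width: 0.006
```

```bash
python3 -c "
from h import *
cv2.imwrite('pics/s10.png',cv2.resize(ctrl.get_image('side')[140:270,260:400,::-1],None,fx=4,fy=4))"
```

```text
(no output)
```

View pics/s10.png

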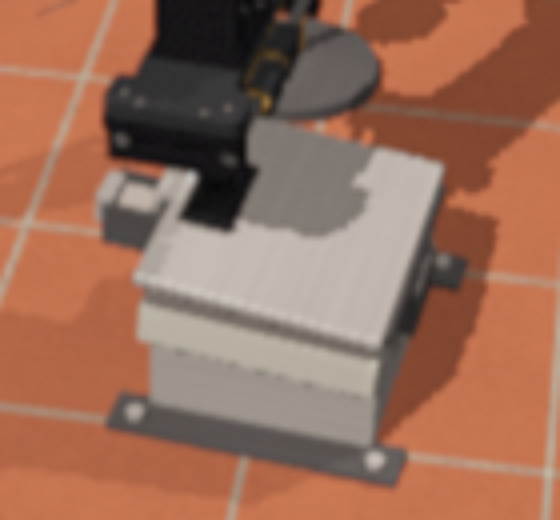

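The lid is nearly shut, with a dark gap still over the collar at crop (270,325). The force has started to rise, to 2.8 N, which is the lug meeting the catch. I'm going on in small steps.

```bash
python3 -m pendant '[{"travel":[0.001,0,0],"twist":0},{"travel":[0.001,0,0],"twist":0}]'
python3 -m pendant '[{"travel":[0.001,0,0],"twist":0},{"travel":[0.001,0,0],"twist":0}]'
```

```text
time: 20.18
position: [0.6344, -0.1802, 0.1033]
tool_rot: [1.286, 1.166, -1.287]
ft_force: [-2.6, 1.0, 6.1]
grip_width: 0.007
time: 20.42
position: [0.6345, -0.1802, 0.1032]
tool_rot: [1.286, 1.165, -1.287]
ft_force: [-2.3, 1.4, 6.2]
grip_width: 0.01
```

```bash
python3 -m pendant '[{"travel":[0.0012,0,0],"twist":0},{"travel":[0.0015,0,0],"twist":0},{"travel":[0.0015,0,0],"twist":0}]'
```

```text
time: 20.8
position: [0.6346, -0.1802, 0.1026]
tool_rot: [1.286, 1.165, -1.287]
ft_force: [-1.9, 0.1, 7.5]
grip_width: 0.004
```

```bash
python3 -m pendant '[{"travel":[0.0015,0,0],"twist":0},{"travel":[0.0018,0,0],"twist":0},{"travel":[0.0018,0,0],"twist":0}]'
```

```text
time: 21.18
position: [0.6347, -0.1802, 0.102]
tool_rot: [1.286, 1.164, -1.287]
ft_force: [-2.2, 0.9, 7.8]
grip_width: 0.004
```

```bash
python3 -m pendant '[{"travel":[0.0015,0,0],"twist":0},{"travel":[0.0018,0,0],"twist":0},{"travel":[0.0018,0,0],"twist":0}]'
```

```text
time: 21.55
position: [0.6348, -0.1802, 0.1014]
tool_rot: [1.286, 1.163, -1.286]
ft_force: [-3.7, 0.7, 8.2]
grip_width: 0.009
```

```bash
python3 -m pendant '[{"travel":[0.0015,0,0],"twist":0},{"travel":[0.0018,0,0],"twist":0},{"travel":[0.0018,0,0],"twist":0}]'
```

```text
time: 21.92
position: [0.6349, -0.1803, 0.1009]
tool_rot: [1.285, 1.163, -1.286]
ft_force: [-3.2, 0.8, 8.1]
grip_width: 0.005
```

```bash
python3 -m pendant '[{"travel":[0.0015,0,0],"twist":0},{"travel":[0.0018,0,0],"twist":0},{"travel":[0.0018,0,0],"twist":0}]'
```

```text
time: 22.3
position: [0.635, -0.1803, 0.1003]
tool_rot: [1.285, 1.162, -1.287]
ft_force: [-3.3, -0.4, 8.9]
grip_width: 0.007
```

```bash
python3 -m pendant '[{"travel":[0.0015,0,0],"twist":0},{"travel":[0.0018,0,0],"twist":0},{"travel":[0.0018,0,0],"twist":0}]'
```

```text
time: 22.68
position: [0.6351, -0.1803, 0.1]
tool_rot: [1.285, 1.161, -1.286]
ft_force: [-4.0, 0.3, 9.1]
grip_width: 0.005
```

```bash
python3 -m pendant '[{"travel":[0.0015,0,0],"twist":0},{"travel":[0.0018,0,0],"twist":0},{"travel":[0.0018,0,0],"twist":0}]'
```

```text
time: 23.05
position: [0.6352, -0.1803, 0.0997]
tool_rot: [1.285, 1.161, -1.287]
ft_force: [-3.5, 1.0, 9.7]
grip_width: 0.006
```

```bash
python3 -m pendant '[{"travel":[0.0015,0,0],"twist":0},{"travel":[0.0018,0,0],"twist":0},{"travel":[0.0018,0,0],"twist":0}]'
```

```text
time: 23.42
position: [0.6353, -0.1803, 0.0987]
tool_rot: [1.285, 1.16, -1.286]
ft_force: [-1.5, 1.1, 6.6]
grip_width: 0.001
```

The force peaked at 9.7 N and dipped to 6.6 N, so the lug has left the slope. I'm going on towards the lock.

```bash
python3 -m pendant '[{"travel":[0.0014,0,0],"twist":0},{"travel":[0.0016,0,0],"twist":0},{"travel":[0.0018,0,0],"twist":0}]'
```

```text
time: 23.8
position: [0.6354, -0.1803, 0.0982]
tool_rot: [1.284, 1.159, -1.286]
ft_force: [-3.6, 0.2, 8.0]
grip_width: 0.003
```

```bash
python3 -m pendant '[{"travel":[0.0016,0,0],"twist":0},{"travel":[0.0018,0,0],"twist":0},{"travel":[0.002,0,0],"twist":0}]'
```

```text
time: 24.18
position: [0.6354, -0.1803, 0.0979]
tool_rot: [1.284, 1.159, -1.287]
ft_force: [-3.4, 0.2, 10.2]
grip_width: -0.0
```

```bash
python3 -m pendant '[{"travel":[0.0018,0,0],"twist":0},{"travel":[0.002,0,0],"twist":0},{"travel":[0.0022,0,0],"twist":0}]'
```

```text
time: 24.55
position: [0.6355, -0.1803, 0.0976]
tool_rot: [1.284, 1.158, -1.287]
ft_force: [-5.1, 0.7, 11.4]
grip_width: 0.003
```

```bash
python3 -m pendant '[{"travel":[0.002,0,0],"twist":0},{"travel":[0.0022,0,0],"twist":0},{"travel":[0.0024,0,0],"twist":0}]'
```

```text
time: 24.92
position: [0.6355, -0.1803, 0.0972]
tool_rot: [1.283, 1.157, -1.287]
ft_force: [-4.3, 1.0, 11.9]
grip_width: 0.007
```

```bash
python3 -m pendant '[{"travel":[0.0022,0,0],"twist":0},{"travel":[0.0024,0,0],"twist":0},{"travel":[0.0026,0,0],"twist":0}]'; python3 -c "
from h import *
cv2.imwrite('pics/s11.png',cv2.resize(ctrl.get_image('side')[140:270,260:400,::-1],None,fx=4,fy=4))"
```

```text
time: 25.3
position: [0.6356, -0.1803, 0.0969]
tool_rot: [1.283, 1.156, -1.287]
ft_force: [-5.4, 0.2, 12.7]
grip_width: 0.004
```

View pics/s11.png

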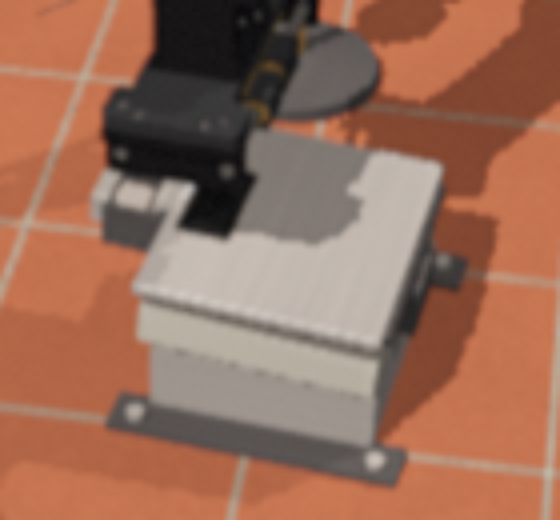

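The lid is now almost flush with the collar, and the bolt's light block at crop (130,193) is still pushed outward. It needs a little more force.

```bash
python3 -m pendant '[{"travel":[0.0024,0,0],"twist":0},{"travel":[0.0026,0,0],"twist":0},{"travel":[0.0028,0,0],"twist":0}]'
```

```text
time: 25.72
position: [0.6356, -0.1804, 0.0965]
tool_rot: [1.282, 1.155, -1.287]
ft_force: [-5.7, 1.0, 13.1]
grip_width: 0.005
```

```bash
python3 -m pendant '[{"travel":[0.0024,0,0],"twist":0},{"travel":[0.0026,0,0],"twist":0},{"travel":[0.0028,0,0],"twist":0}]'
```

```text
time: 26.1
position: [0.6357, -0.1804, 0.0963]
tool_rot: [1.282, 1.154, -1.288]
ft_force: [-6.5, 1.2, 14.2]
grip_width: 0.005
```

```bash
python3 -m pendant '[{"travel":[0.0026,0,0],"twist":0},{"travel":[0.0028,0,0],"twist":0},{"travel":[0.003,0,0],"twist":0}]'
```

```text
time: 26.48
position: [0.6357, -0.1804, 0.0962]
tool_rot: [1.281, 1.153, -1.288]
ft_force: [-7.6, 1.3, 17.1]
grip_width: 0.004
```

```bash
python3 -c "
from h import *
s,M=st();print(M[:,0])
cv2.imwrite('pics/s12.png',cv2.resize(ctrl.get_image('side')[160:220,270:330,::-1],None,fx=8,fy=8))
a=[cv2.imread('pics/s%d.png'%i) for i in (10,11)]
"; python3 -c "
import cv2,numpy as np
a=[cv2.resize(cv2.imread('pics/s%d.png'%i)[80:320,40:280],(380,380)) for i in(10,11)]+[cv2.resize(cv2.imread('pics/s12.png'),(380,380))]
cv2.imwrite('pics/cmp.png',np.hstack([cv2.resize(x,(265,265)) for x in a]))"
```

```text
t 26.475 p [ 0.6357 -0.1804  0.0962] box [0.0501 0.0011 0.0962] F [-7.6079  1.2955 17.0504] w 0.004343261820276954
[ 0.0002 -0.0063 -1.    ]
```

View pics/cmp.png

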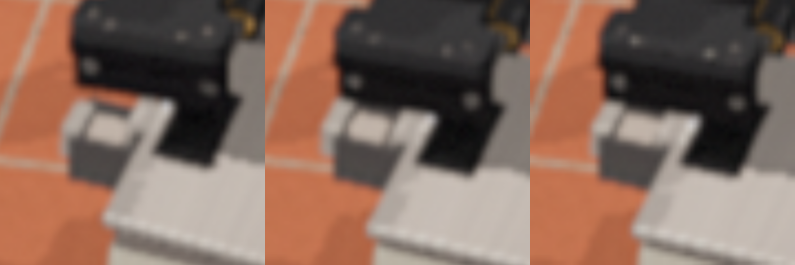

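The force reached 17 N with little further travel. I'm easing off to see whether the lid stays down.

```bash
python3 -m pendant '[{"travel":[0.001,0,0],"twist":0},{"travel":[0,0,0],"twist":0}]';python3 -m pendant '[{"travel":[-0.0005,0,0],"twist":0},{"travel":[-0.001,0,0],"twist":0}]';
```

```text
time: 26.78
position: [0.6356, -0.1803, 0.0966]
tool_rot: [1.281, 1.153, -1.288]
ft_force: [-2.1, 1.0, 2.7]
grip_width: 0.009
time: 27.02
position: [0.6354, -0.1803, 0.0969]
tool_rot: [1.281, 1.153, -1.288]
ft_force: [-0.1, -0.2, 0.2]
grip_width: 0.005
```

The force falls to zero by z = 0.0969, where the way down took 12.7 N, so the catch is carrying the load. I'm retreating and checking.

```bash
python3 -m pendant '[{"travel":[-0.005,0,0],"twist":0},{"travel":[-0.03,0,0],"twist":0},{"travel":[-0.08,0,0],"twist":0},{"travel":[-0.13,0,0],"twist":0},{"travel":[-0.18,-0.02,0],"twist":0},{"travel":[-0.22,-0.07,0],"twist":0},{"travel":[-0.22,-0.12,0],"twist":0},{"travel":[-0.22,-0.16,0],"twist":0},{"travel":[-0.22,-0.16,0],"twist":0}]'
python3 -c "
from h import *
s,M=st()
im=ctrl.get_image('side')[:,:,::-1]
cv2.imwrite('pics/s13.png',cv2.resize(im[140:270,260:400],None,fx=4,fy=4))
cv2.imwrite('pics/sf.png',im)
cv2.imwrite('pics/tf.png',ctrl.get_image('top')[:,:,::-1])"
```

```text
time: 28.15
position: [0.4745, -0.1627, 0.3177]
tool_rot: [1.28, 1.15, -1.291]
ft_force: [0.2, -0.5, -0.5]
grip_width: 0.009
t 28.15 p [ 0.4745 -0.1627  0.3177] box [-0.112   0.0018  0.3177] F [ 0.2102 -0.5323 -0.5197] w 0.008627619888227762
```

View pics/s13.png

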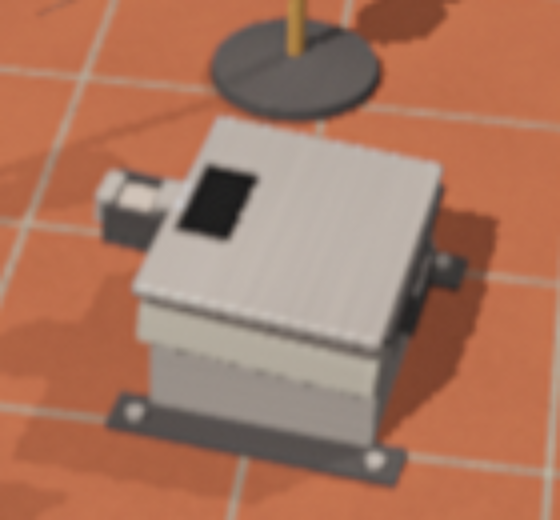

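View pics/sf.png

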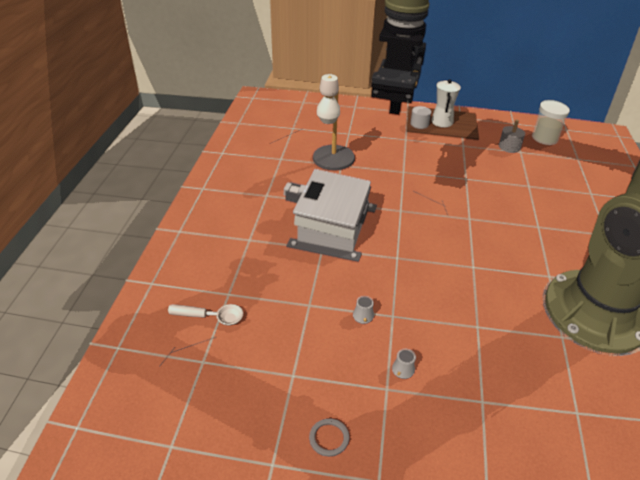

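View pics/tf.png

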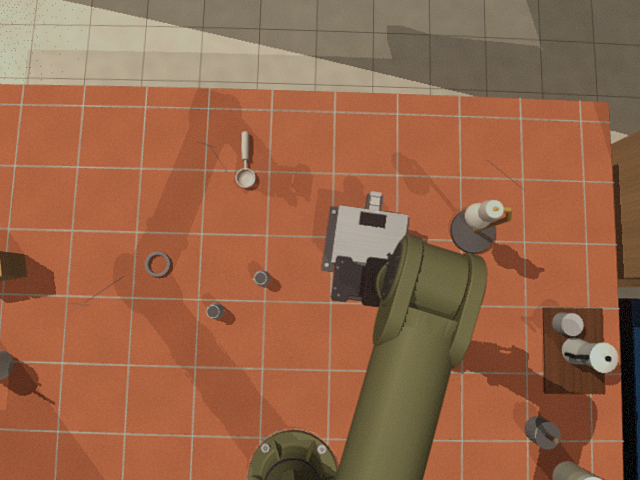

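The lid stays shut at crop (290,230). The bolt's block is back at crop x ≈ 100–155, as it was when free, where during pressing it was pushed out to about 92. The ring, spoon, lamp and small look-alikes are at their starting pixels. I'm letting the arm settle and handing in.

```bash
python3 -m pendant '[{"travel":[0,0,0],"twist":0},{"travel":[0,0,0],"twist":0},{"travel":[0,0,0],"twist":0},{"travel":[0,0,0],"twist":0}]'; python3 -c "
from bench import ctrl
ctrl.close_job()"
```

```text
time: 28.75
position: [0.4769, -0.1624, 0.3171]
tool_rot: [1.281, 1.152, -1.288]
ft_force: [-0.5, -0.1, -0.3]
grip_width: 0.004
the job is handed in; nothing more can be done
```

The big chamber is standing upright in the box, let go, and the lid is shut and held by its catch. I handed the job in at 28.75 s; no verdict is reported.

- **Chamber:** I gripped it by the neck and set it down near the box's centre. The tool force went from −2 N to +2 N as it met the floor. A picture after release, with the lid still open, showed it upright. It cannot be seen now that the lid is shut.
- **Lid:** I swung it over with the shut fingertips and pressed on the black pad. The vertical force rose to 9.7 N, dipped to 6.6 N, then reached 17.1 N (about 18.7 N in total, counting a 7.6 N sideways component). That stayed under the 25 N limit.
- **Catch:** When I eased off, the force fell to zero at a height where the way down had taken 12.7 N, so the catch holds the lid. The last picture shows the lid flush and the bolt sprung back.
- **Bystanders:** In the final pictures the ring, spoon, lamp and the two smaller look-alikes are where they started, and the robot is clear of everything.

One move was refused because I left out "twist" in its rows; nothing moved. The grasp sat about 5 mm off the chamber's centre, which I allowed for when placing it. I could not read the bolt's position or the lid's angle directly; those come from force and pictures.

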